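# Zero the tube shaker and lift its carrier off level

## Task

The shaker's run is over: turn its speed dial back until the white pointer line stands on the green zero mark, so that it cannot start up again under your hand. Then take the blue tube carrier by its handle, lift it straight up out of the corner brackets, keeping it level and the tubes in their holes, and finish while holding it still and level about 10 cm above the deck, for a colleague to take over. Leave the timer, the empty rack and the red-capped dropper bottle where they are.

Things in the scene. Friction and masses are not known exactly. Their poses are not given: they have to be found in the camera images.
- speed_dial (a joint): angle of the shaker's speed dial, rad: 0 with its white pointer line on the green zero mark, growing clockwise seen from above; turn it anticlockwise to reach zero. It starts 0.6 to 1.45 rad from the mark, stays where it is left (friction 0.035 N m) and turns on past zero: there is no stop or click there
- dial_grip (a point): on the upright axis of the dial, at grip height: a black round fluted knob, 36 mm in diameter, on a 52 mm skirt, on the flat front panel. Panel 19 mm below this point, skirt's top 14 mm below, knob's top 10 mm above. Axes are the shaker's. At zero the pointer aims 150 degrees anticlockwise from x. In x the raised deck's edge is 77 mm away, its top 3 mm below this point's height
- deck_seat (a point): centre of the top of the shaker's deck, 76 mm above the worktop, on which the carrier stands between four steel corner brackets, 15 mm high, with 2 mm of play. x axis away from the panel, y to the left, z up. The dial's axis lies 150 mm from here along -x and 48 mm along -y
- carrier_grip (a point): centre of the handle grip, above the middle of the blue tube carrier: a black flat-sided bar along y, 96 mm long, 18 mm wide (x), 20 mm tall, on a bail. While seated the axes are the shaker's. The carrier's underside is 117 mm below this point, the tubes' tops 34 mm below. z is up when it is level
- carrier: the carrier, 62 mm wide (x), 156 mm long (y), 58 mm high without its bail, 0.25 to 0.48 kg with the tubes; origin at the centre of its underside, same axes
- shaker: white bench shaker, 244 mm wide (y), 284 mm deep (x), fixed; it stands at varying places on the worktop in front of the robot, turned up to 0.25 rad. Flat control panel in front, deck behind it. Origin at worktop height, 50 mm in front of the deck's centre; x away from the panel, y to the left, z up
- tube_purple_mid (a point): purple-capped sample tube, 16 mm across its cap, 78 mm tall, standing loose in one of the carrier's eight holes (which one varies); the point is its centre, half-way up
- tube_yellow_mid (a point): yellow-capped sample tube, 16 mm across its cap, 78 mm tall, standing loose in one of the carrier's eight holes (which one varies); the point is its centre, half-way up
- tube_green_mid (a point): green-capped sample tube, 16 mm across its cap, 78 mm tall, standing loose in one of the carrier's eight holes (which one varies); the point is its centre, half-way up
- tube_purple_2_mid (a point): second purple-capped sample tube, 16 mm across its cap, 78 mm tall, standing loose in one of the carrier's eight holes (which one varies); the point is its centre, half-way up
- empty_rack: bystander: empty white tube rack, 58 x 168 x 62 mm, to the left; origin at the centre of its underside
- timer: bystander: small white bench timer, 60 x 70 x 16 mm, to the right; origin at the centre of its underside
- dropper_red: bystander: white dropper bottle with a red cap, 26 mm across, 71 mm tall, to the right; origin at the centre of its underside

How it is judged:
On the way, in this order (a step that is already met when the one before it is completed fails the run):
1. the speed dial's pointer stands on the zero mark while the carrier still stands on the deck (value of joint speed_dial between -0.15 and 0.15 rad and z of carrier_grip in the frame of deck_seat below 0.125 m), for 0.3 s.
2. the carrier hangs level from the gripper, clear of the shaker, above its deck (z of carrier_grip in the frame of deck_seat between 0.177 and 0.267 m and horizontal distance between carrier_grip and deck_seat below 0.06 m and angle between carrier_grip's own z axis and vertical below 0.07 rad and contact force between the fingers and carrier above 2 N and contact force between shaker and carrier below 0.1 N), for 0.5 s.
At the end, for the whole second after the job is handed in: dial within 0.15 rad of the zero mark; carrier held by the fingers, its underside 60 to 150 mm above the deck and within 60 mm sideways of its seat, touching nothing of the shaker, within 0.07 rad of level and still (under 20 mm/s and 0.15 rad/s); all four tubes upright in their holes (all of step 2 and value of joint speed_dial between -0.15 and 0.15 rad and linear speed of carrier below 0.02 m/s and angular speed of carrier below 0.15 rad/s and z of tube_purple_mid in the frame of carrier_grip between -0.08 and -0.06 m and angle between each of tube_purple_mid, tube_yellow_mid, tube_green_mid, tube_purple_2_mid's own z axis and vertical below 0.2 rad and z of tube_yellow_mid in the frame of carrier_grip between -0.08 and -0.06 m and z of tube_green_mid in the frame of carrier_grip between -0.08 and -0.06 m and z of tube_purple_2_mid in the frame of carrier_grip between -0.08 and -0.06 m); the arm keeps its last pose, push and grip.
It fails at once if the carrier is lifted off its seat while the dial is off zero (z of carrier_grip in the frame of deck_seat above 0.132 m and not (value of joint speed_dial between -0.15 and 0.15 rad)).
It fails at once if the carrier is tipped by more than 0.17 rad (angle between carrier_grip's own z axis and vertical above 0.17 rad).
It fails at once if the timer, the empty rack or the dropper bottle is displaced by more than 20 mm (distance of any of empty_rack, timer, dropper_red from where it was at the start of the episode above 0.02 m).
It also fails if it takes over 45 s, if anything falls off the work surface, if the arm or the gripper's body presses on something with over 40 N, if the wrist force passes 120 N, or if a joint passes its speed limit or range.

## Robot

A 6-joint arm with a two-finger parallel gripper is mounted at the origin on a cart in front of the work surface, level with it; the furniture and walls round the work are solid. World frame = base frame: x ahead of the robot, y to its left, z up, the work surface at z = 0. Lengths are in m, angles in rad, forces in N, time in s.
With the tool pointing down it reaches from about 0.35 to 0.975 m from the base axis. Payload 17.4 kg.
Tool frame: the origin (TCP) lies between the finger pads; the fingertips stand 22 mm ahead of it and the grasp point (between the pads) lies 3 mm ahead of it; z points along the fingers, x is the direction in which the jaws open and shut, and the axes are right-handed (so a half turn about z gives the same grasp; the last joint's range is limited). The gripper opens to 85 mm and grips with 20 to 120 N. Pads are 22 mm wide; open, the fingers measure 114 mm over their backs; the gripper's body (76 mm by 85 mm) begins 54 mm behind the grasp point. The pads swing forward as they close: fully open they stand 13 mm farther back than shut.
Start: joints at [-1.359, 0.116, 1.442, -0, 1.584, -0.038], TCP at [0.167, -0.654, 0.215] pointing down, gripper open.
Joint ranges: [-2.83, 2.83], [-0.83, 2.19], [0.07, 2.5], [-1.14, 4.28], [0.01, 3], [-2.97, 2.97]. Speed limits (rad/s): [1.89, 1.89, 2.22, 3.14, 3.14, 3.14].

## Interface

Orientations are given as a unit quaternion [w, x, y, z].
In Python, from plant import env, kinematics, get_obs, optics gives the robot as it stands. Calls block until the motion is done:
- env.movep(position, orientation): joint-space move of the TCP to a pose.
- env.line_to(position, attitude=None, velocity=0.15, f_stop=None): straight line of the TCP; attitude=None keeps the orientation; velocity is the mean speed in m/s. With f_stop (N) it stops when the force on the tool has changed by that much, and returns True; else False.
- env.set_joints(angles): joint-space move.
- env.command_gripper(opening, grip_force=None): finger opening in m; grip_force is the grip in N (None keeps the last); returns when the fingers have stopped.
- env.wait(seconds).
- kinematics.ik(position, orientation): joint angles nearest the present ones, or None.
- get_obs(): the state.
- optics.grab_frame(name): name is "scene" or "side" or "wrist"; returns (picture, depth): 400x640x3 uint8, red, green, blue; 400x640 float32, m along the optical axis (not along the pixel's ray), 0 where there is no reading.
- optics.camera_model(name): a dict with "mtx" (3x3 intrinsics, pixels), "distortion" ([k1, k2, p1, p2, k3] as OpenCV has them; the pictures are not rectified), "rvec" (rotation vector, rad) and "tvec" (3), from world to camera coordinates, as OpenCV has them; the wrist camera has in their place "T_tool_cam" (4x4, takes a point from camera to tool coordinates, whose origin is the TCP and whose axes are the tool frame's). Camera axes: x right, y down, z forward; pixel columns grow to the right and rows downward; lengths in m; the calibration is good to about 2 mm. A picture is of the moment at which its call begins: read the wrist's pose just before it. camera_model takes no time and is no camera call.
A pose or a line that the arm cannot do raises env.PlanningError and nothing moves.
- env.sign_off(): hands the job in, once; it reports no verdict.
The state is a dict: "clock": time; "joints": joint angles; "qd": joint speeds; "joint_efforts": joint torques, N m; "position": TCP position; "eef_rot": TCP orientation; "force": force on the tool from outside, world axes, zero at the start; "ft_torque": the same for the moment, N m; "finger_gap": finger opening in m.
Only numpy, scipy, OpenCV 4.12 (cv2) and the standard library are available. Lean on these libraries where they do the work, as an engineer would, in place of code of your own. Each camera call takes 0.05 s, during which the arm holds its last target.

## Working session

There is one attempt and no reset: what is moved stays moved. The work goes in short steps, each a Python script; the robot and the scene stay as the last script left them, time stands still between calls to the robot, and variables do not carry over. Pictures are saved under pics/ and viewed, and the job is handed in when it is done.

```bash
ls -la; mkdir -p pics; python3 - <<'E'
from plant import env, kinematics, get_obs, optics
import cv2,numpy as np
o=get_obs(); print({k:np.round(v,3) for k,v in o.items()})
for n in ["scene","side","wrist"]:
    im,d=optics.grab_frame(n); cv2.imwrite(f"pics/{n}0.png",im[:,:,::-1]); np.savez(f"pics/{n}0.npz",im=im,d=d)
    m=optics.camera_model(n); print(n,{k:np.round(np.array(v),4).tolist() for k,v in m.items()})
E
```

```text
total 12
drwxr-xr-x  3 agent agent 4096 Dec  7 13:55 .
drwxr-xr-x 23 root  root  4096 Dec  7 13:55 ..
drwxr-xr-x  2 agent agent 4096 Dec  7 13:55 pics
{'clock': np.float64(0.0), 'joints': array([-1.359,  0.116,  1.442,  0.   ,  1.584, -0.038]), 'qd': array([ 0.001, -0.   , -0.001, -0.   , -0.   , -0.002]), 'joint_efforts': array([-0.0000e+00, -7.3199e+01, -6.3249e+01, -0.0000e+00,  6.0000e-03,
        0.0000e+00]), 'position': array([ 0.167, -0.654,  0.214]), 'eef_rot': array([-0.   ,  0.79 , -0.613, -0.   ]), 'force': array([-0.003,  0.076,  0.409]), 'ft_torque': array([-0.023, -0.013,  0.019]), 'finger_gap': np.float64(0.085)}
scene {'mtx': [[450.2758, 0.0, 319.9934], [0.0, 450.2758, 200.8199], [0.0, 0.0, 1.0]], 'distortion': [-0.0205, 0.0, 0.0, 0.0, 0.0], 'rvec': [1.1041, -2.3187, 1.0967], 'tvec': [0.3747, 0.3604, 1.1608]}
side {'mtx': [[406.2297, 0.0, 314.8076], [0.0, 406.2297, 197.4343], [0.0, 0.0, 1.0]], 'distortion': [-0.0772, 0.0, 0.0, 0.0, 0.0], 'rvec': [2.2593, 0.0737, -0.0018], 'tvec': [-0.5301, 0.1165, 1.1814]}
wrist {'mtx': [[282.6726, 0.0, 319.6603], [0.0, 282.6726, 196.572], [0.0, 0.0, 1.0]], 'distortion': [-0.0179, 0.0, 0.0, 0.0, 0.0], 'T_tool_cam': [[1.0, -0.0002, 0.0005, 0.0007], [-0.0, 0.9468, 0.3219, -0.0845], [-0.0005, -0.3219, 0.9468, -0.1596], [0.0, 0.0, 0.0, 1.0]]}
```

View pics/scene0.png

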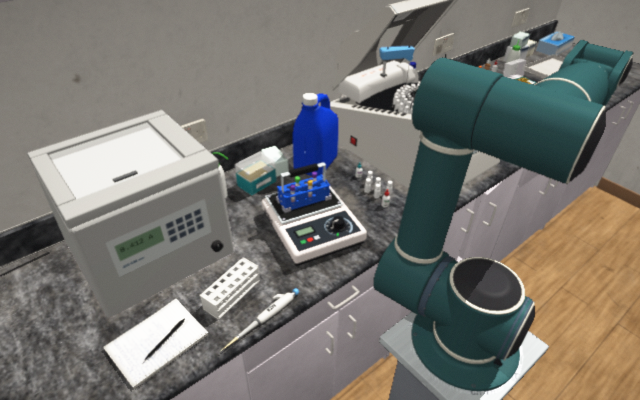

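View pics/side0.png

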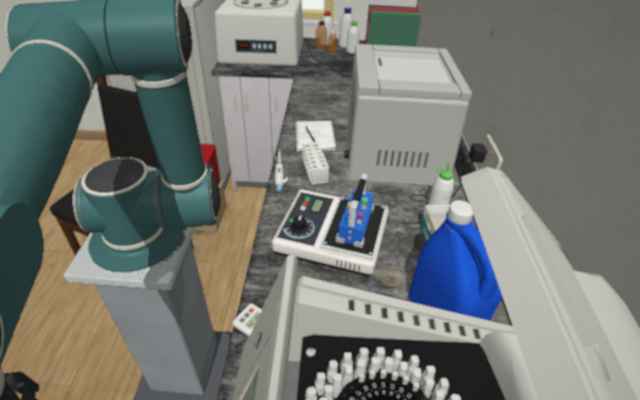

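View pics/wrist0.png

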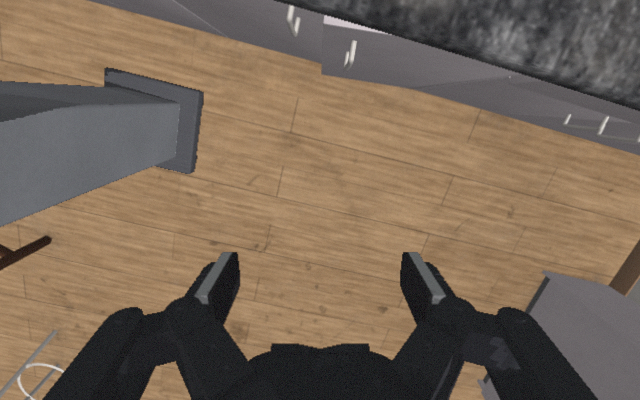

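The scene view shows the shaker at about (315,220), with the dial at (338,226) and the blue carrier at (305,190). In the side view the dial is at (298,224) and the carrier at (355,215). The timer is at side (248,320). I'll triangulate roughly and check the obstacle heights.

```bash
cat > h.py <<'E'
import numpy as np, cv2
from scipy.spatial.transform import Rotation as R
from plant import env, kinematics, get_obs, optics
def qR(q): return R.from_quat([q[1],q[2],q[3],q[0]]).as_matrix()
def Rq(M):
    q=R.from_matrix(M).as_quat(); return np.array([q[3],q[0],q[1],q[2]])
def campose(n,pos=None,q=None):
    """returns m, Rwc, origin (camera->world)"""
    m=optics.camera_model(n)
    if n!="wrist":
        Rc=cv2.Rodrigues(np.array(m["rvec"],float))[0]; t=np.array(m["tvec"],float).ravel()
        return m,Rc.T,-Rc.T@t
    T=np.array(m["T_tool_cam"]); Rt=qR(q)
    return m,Rt@T[:3,:3],Rt@T[:3,3]+np.array(pos)
def rays(cp,uv):
    m,Rw,o=cp
    p=cv2.undistortPoints(np.array(uv,float).reshape(-1,1,2),np.array(m["mtx"]),np.array(m["distortion"])).reshape(-1,2)
    return np.c_[p,np.ones(len(p))]@Rw.T,o
def plane(cp,uv,z):
    d,o=rays(cp,uv); s=(z-o[2])/d[:,2]; return o+d*s[:,None]
def tri(views):
    A=np.zeros((3,3));b=np.zeros(3);L=[]
    for cp,uv in views:
        d,o=rays(cp,[uv]); d=d[0]/np.linalg.norm(d[0]); P=np.eye(3)-np.outer(d,d); A+=P;b+=P@o;L.append((P,o))
    x=np.linalg.solve(A,b); return x,[np.linalg.norm(P@(x-o)) for P,o in L]
def proj(cp,X):
    m,Rw,o=cp; Xc=(np.atleast_2d(X)-o)@Rw
    return cv2.projectPoints(Xc,np.zeros(3),np.zeros(3),np.array(m["mtx"]),np.array(m["distortion"]))[0].reshape(-1,2)
def cloud(cp,d):
    v,u=np.mgrid[0:400,0:640]; r,o=rays(cp,np.c_[u.ravel(),v.ravel()])
    P=o+r*d.ravel()[:,None]; P[d.ravel()<=0]=np.nan; return P.reshape(400,640,3)
def snap(n,tag):
    s=get_obs(); im,d=optics.grab_frame(n)
    cv2.imwrite(f"pics/{tag}.png",im[:,:,::-1]); np.savez(f"pics/{tag}.npz",im=im,d=d,pos=s["position"],q=s["eef_rot"]); return im,d,campose(n,s["position"],s["eef_rot"])
def load(n,tag):
    f=np.load(f"pics/{tag}.npz"); return f["im"],f["d"],campose(n,f.get("pos"),f.get("q"))
E
python3 - <<'E'
from h import *
S=load("scene","scene0");D=load("side","side0")
print("dial",tri([(S[2],(338,226)),(D[2],(298,224))]))
P=cloud(S[2],S[1]);Q=cloud(D[2],D[1])
for n,uv in dict(dial=(338,226),handle_l=(282,177),handle_r=(321,167),panel=(310,240),worktop=(330,270),fridge=(230,250),cen=(340,105),dropper=(387,190)).items(): print(n,P[uv[1],uv[0]].round(3))
for n,uv in dict(dial=(298,224),timer=(248,318),rack=(315,165),cenfront=(290,265),cen2=(300,300),bottle=(460,212),lid=(480,175),fr=(350,160)).items(): print(n,Q[uv[1],uv[0]].round(3))
# obstacle map: max z per cell from both
X=np.concatenate([P.reshape(-1,3),Q.reshape(-1,3)]);X=X[np.isfinite(X[:,0])]
for x0 in np.arange(0.2,1.0,.05):
    print("%.2f"%x0,[int(1000*max([*X[(abs(X[:,0]-x0-.025)<.025)&(abs(X[:,1]-y0-.025)<.025),2],-.1])) for y0 in np.arange(-.8,.5,.05)])
E
python3 - <<'E'
import sys; sys.path.insert(0,'.')
import cv2
for n,(x,y,w,h) in dict(scene=(240,140,170,130),side=(220,150,200,200)).items():
    im=cv2.imread(f"pics/{n}0.png")[y:y+h,x:x+w]; cv2.imwrite(f"pics/{n}0c.png",cv2.resize(im,None,fx=4 if n=="scene" else 3,fy=4 if n=="scene" else 3,interpolation=cv2.INTER_CUBIC))
E
```

```text
dial (array([0.47913796, 0.02206551, 0.06756395]), [np.float64(0.0018807997825441437), np.float64(0.0018807997825441717)])
dial [0.469 0.029 0.078]
handle_l [0.653 0.101 0.189]
handle_r [ 0.779 -0.161  0.04 ]
panel [0.485 0.126 0.065]
worktop [0.399 0.118 0.003]
fridge [0.621 0.322 0.038]
cen [ 0.901 -0.354  0.181]
dropper [ 0.508 -0.227  0.067]
dial [ 0.483 -0.001  0.091]
timer [ 0.385 -0.259  0.017]
rack [0.512 0.328 0.06 ]
cenfront [ 0.502 -0.372  0.349]
cen2 [ 0.52  -0.395  0.288]
bottle [ 0.833 -0.171  0.31 ]
lid [ 0.735 -0.417  0.579]
fr [0.628 0.304 0.103]
0.20 [-100, -100, 570, 574, 571, 569, 564, -100, -100, -100, -100, -100, -100, -100, 660, 670, 670, 651, 210, -100, -100, -100, -100, -100, -100, -100]
0.25 [-100, -100, -100, -100, -100, -100, -100, -100, -100, -100, -100, -100, -100, -100, 656, 666, 653, 191, -100, -100, -100, -100, -100, -100, -100, -100]
0.30 [1, 0, 1, 1, 9, 1, 3, 3, -1, -1, 13, -2, -2, -4, -5, 4, 2, 1, 1, 4, 4, 4, 1, 2, 3, 3]
0.35 [6, 55, 74, 77, 75, 75, 67, 65, 69, 5, 20, 20, 6, 7, 7, 5, 7, 6, 7, 8, 23, 27, 32, 27, 22, 20]
0.40 [5, 5, 88, 118, 134, 212
[... 773 characters left out ...]
 8, 49, 78, 80, 81, 80, 5, 6, 318, 363, 363, 356, 364]
0.75 [-100, 544, 605, 606, 605, 606, 584, 585, 579, 224, 6, 198, 235, 237, 6, 6, 5, 5, 7, 7, 7, 305, 365, 364, 357, 357]
0.80 [-100, 517, 544, 544, 544, 544, 545, 545, 538, 209, 226, 286, 313, 313, 56, 80, 99, 102, 98, 7, 10, 324, 364, 363, 357, 357]
0.85 [-100, 484, 486, 493, 493, 493, 493, 494, 489, 194, 276, 288, 312, 312, 135, 99, 102, 101, 101, 192, 150, 322, 364, 364, 355, 356]
0.90 [227, 416, 428, 452, 452, 452, 452, 451, 418, 181, 235, -100, 0, 6, 66, 97, 101, 100, 101, 191, 185, 303, 363, 363, 363, 364]
0.95 [221, 320, 400, 404, 257, 429, 430, 430, 321, -100, -100, 5, 4, 8, 66, 65, -100, 4, 6, -100, 212, 246, 363, 363, 363, 364]
```

View pics/scene0c.png

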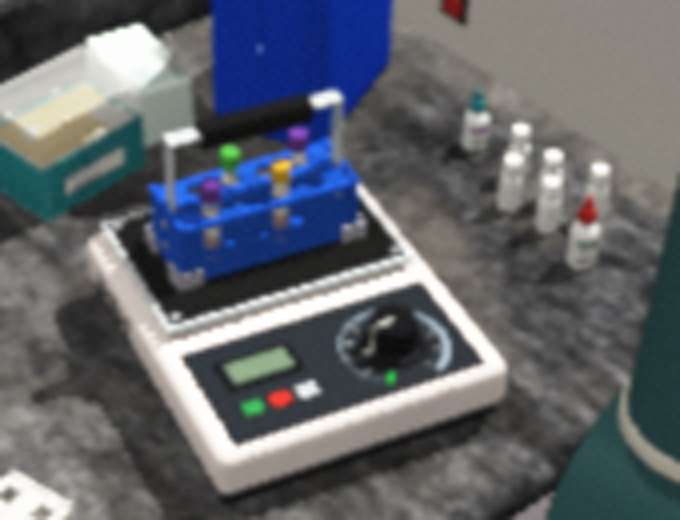

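View pics/side0c.png

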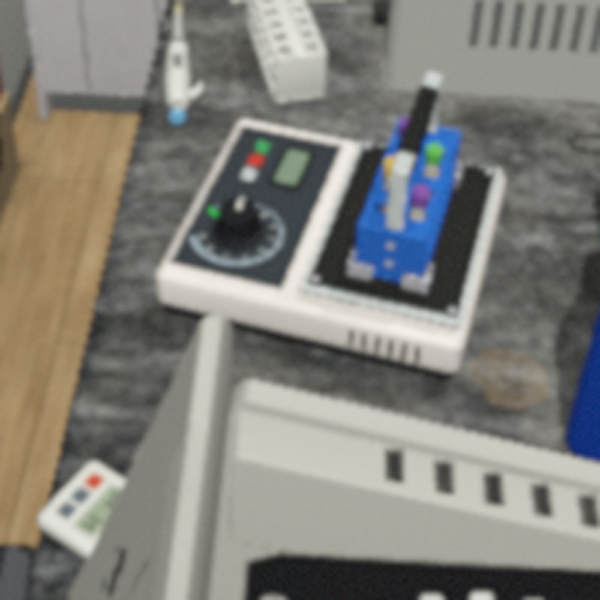

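The two fixed views put the dial at about (0.48, 0.02) and the carrier at about (0.63, 0.05). The centrifuge rises to 0.35 m at x > 0.42, y < -0.32. I'll go up first and then across to a wrist view.

```bash
python3 - <<'E'
from h import *
s=get_obs(); 
def down(yaw): # tool x at world yaw, z down
    c,s_=np.cos(yaw),np.sin(yaw); return Rq(np.array([[c,s_,0],[s_,-c,0],[0,0,-1]]))
env.movep([0.15,-0.5,0.56],s["eef_rot"]); print(get_obs()["clock"])
env.movep([0.50,0.10,0.40],down(0.15)); o=get_obs(); print(o["clock"],o["joints"].round(3),o["position"])
snap("wrist","w1")
env.line_to([0.60,0.12,0.40]); snap("wrist","w2"); o=get_obs(); print(o["clock"],o["joints"].round(3),o["position"])
E
cat >> h.py <<'E'
def down(yaw):
    c,s_=np.cos(yaw),np.sin(yaw); return Rq(np.array([[c,s_,0],[s_,-c,0],[0,0,-1]]))
E
```

```text
1.5583
4.0833 [ 0.146 -0.23   1.475 -0.     1.895 -0.003] [0.5001639  0.09943099 0.4001695 ]
5.0167 [ 0.156 -0.012  1.277 -0.     1.876  0.006] [0.59943176 0.11985683 0.40049646]
```

View pics/w1.png

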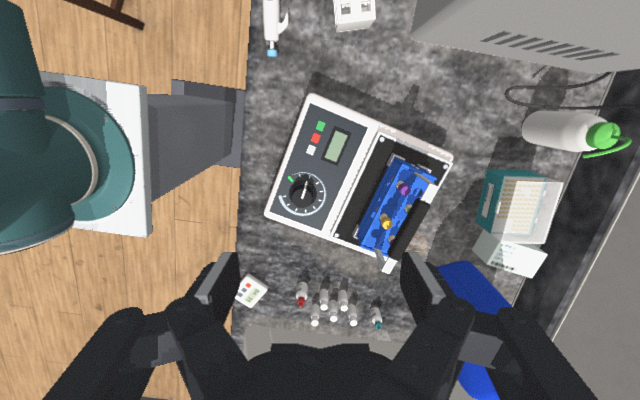

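View pics/w2.png

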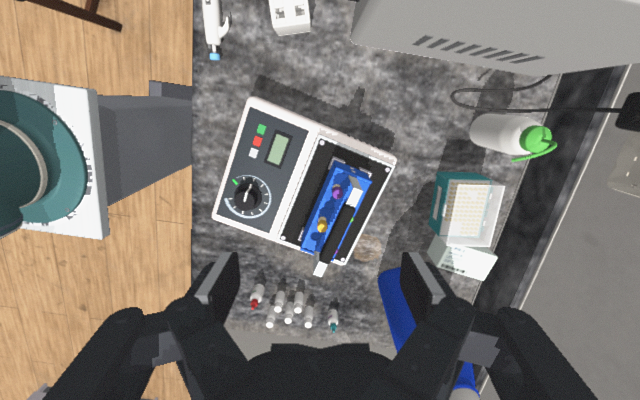

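Both wrist views show the shaker turned about -0.4 rad in the image. The dial is at about (303,192) in w1 and (248,196) in w2, and the black handle runs between white bail ends. I'll zoom in for exact pixels.

```bash
python3 - <<'E'
import cv2
for n,(x,y,w,h) in dict(w1=(255,85,200,190),w2=(205,85,200,200)).items():
    im=cv2.imread(f"pics/{n}.png")[y:y+h,x:x+w]; im=cv2.resize(im,None,fx=3,fy=3,interpolation=cv2.INTER_CUBIC)
    for k in range(0,w,20): cv2.putText(im,str(x+k),(3*k,8),0,.3,(0,0,255)); cv2.line(im,(3*k,0),(3*k,4),(0,0,255))
    for k in range(0,h,20): cv2.putText(im,str(y+k),(0,3*k+4),0,.3,(0,0,255))
    cv2.imwrite(f"pics/{n}c.png",im)
E
```

```text
(no output)
```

View pics/w1c.png

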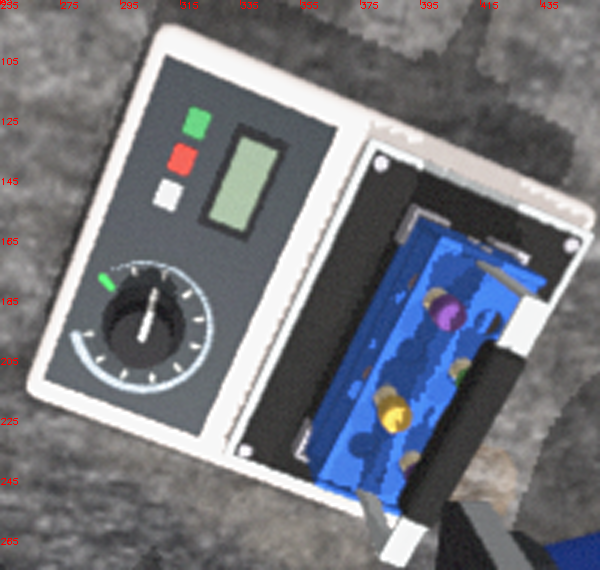

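View pics/w2c.png

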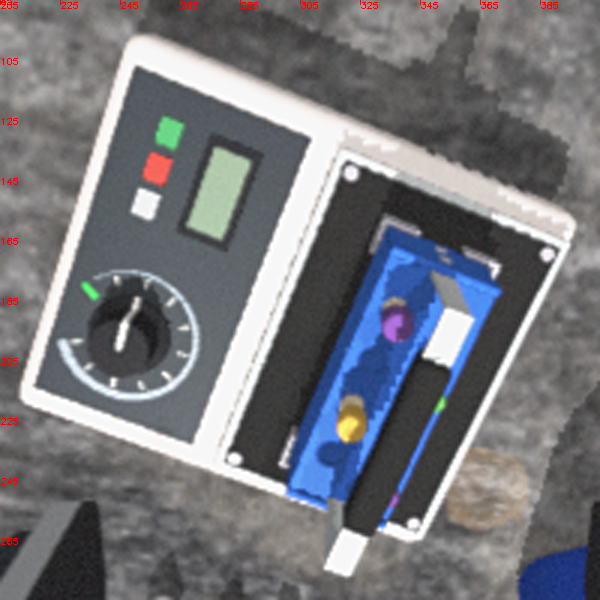

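```bash
python3 - <<'E'
from h import *
A=load("wrist","w1");B=load("wrist","w2")
a=lambda x,y:(255+x/3-1/3,85+y/3-1/3); b=lambda x,y:(205+x/3-1/3,85+y/3-1/3)
pts=dict(s_fl=[a(381,163),b(351,173)],s_bl=[a(571,244),b(547,255)],s_fr=[a(245,451),b(234,459)],mark=[a(107,282),b(90,291)],
 p_out=[a(155,291),b(138,299)],p_in=[a(142,338),b(122,346)],bar_l=[a(508,349),b(437,362)],bar_r=[a(416,518),b(359,530)],cap_r=[a(391,562),b(337,572)],cap_l=[a(541,305),b(468,318)],
 yel=[a(396,413),b(352,425)],red=[a(182,159),b(157,168)])
X={}
for k,(p,q) in pts.items():
    x,e=tri([(A[2],p),(B[2],q)]); X[k]=x; print(k,x.round(4),np.round(e,4))
d=X["s_bl"]-X["s_fl"]; print("yaw x",np.arctan2(d[1],d[0]),np.linalg.norm(d)); d=X["s_fl"]-X["s_fr"]; print("yaw y",np.arctan2(-d[0],d[1]),np.linalg.norm(d))
d=X["cap_l"]-X["cap_r"]; print("yaw bar",np.arctan2(-d[0],d[1]),np.linalg.norm(d)); d=X["bar_l"]-X["bar_r"]; print("yaw bar",np.arctan2(-d[0],d[1]),np.linalg.norm(d))
print("deck c",(X["s_bl"]+X["s_fr"])/2, "bar c",(X["bar_l"]+X["bar_r"])/2,(X["cap_l"]+X["cap_r"])/2)
for n,C in (("w1",A),("w2",B)):
    P=cloud(C[2],C[1]); z=P[...,2]; im=C[0].astype(int)
    m=(z>.17)&(z<.215)&(im.max(2)<60); m[250:,:]&=False; Q=P[m]
    m2=(z>.17)&(z<.215)&(np.mgrid[0:400,0:640][0]<275); 
    print(n,"bar px",m.sum(),np.percentile(Q[:,2],[5,50,90,98]).round(4)); top=Q[Q[:,2]>np.percentile(Q[:,2],95)-.004]
    r=cv2.minAreaRect((top[:,:2]*1000).astype(np.float32)); print(r)
    P=P.reshape(-1,3)
    for nm,(cx,cy,l,h) in dict(screw=(*X["s_fr"][:2],.05,.1),).items():
        q=P[np.hypot(P[:,0]-cx,P[:,1]-cy)<.015]; print("depth z near s_fr",np.nanpercentile(q[:,2],[10,50,90]).round(4))
E
```

```text
s_fl [0.6025 0.1356 0.0773] [0.0001 0.0001]
s_bl [0.7228 0.1061 0.0765] [0.0005 0.0005]
s_fr [ 0.5566 -0.0523  0.0785] [0.0001 0.0001]
mark [0.4572 0.0404 0.0656] [0.0001 0.0001]
p_out [0.4866 0.0396 0.066 ] [0.0002 0.0002]
p_in [0.4829 0.0149 0.0839] [0.0001 0.0001]
bar_l [0.6513 0.0725 0.1943] [0.0004 0.0004]
bar_r [ 0.6293 -0.0192  0.1962] [0.0005 0.0005]
cap_r [ 0.6221 -0.0442  0.1977] [0.0001 0.0001]
cap_l [0.6619 0.0946 0.1913] [0.0003 0.0003]
yel [0.6206 0.0172 0.154 ] [0.0006 0.0006]
red [0.4914 0.1197 0.0644] [0.0002 0.0002]
yaw x -0.24034480974251474 0.12384738793420436
yaw y -0.23974842998062226 0.19337608200937836
yaw bar -0.27921552902339236 0.14449228749536477
yaw bar -0.23559462178681304 0.09431871756391269
deck c [0.63969647 0.02691922 0.07747538] bar c [0.64033272 0.02669177 0.19527519] [0.64201954 0.0252149  0.19449222]
w1 bar px 648 [0.1916 0.2028 0.2044 0.2051]
((639.5578002929688, 34.57103729248047), (80.11614227294922, 16.09901237487793), 75.9231185913086)
depth z near s_fr [0.064  0.0762 0.0779]
w2 bar px 1038 [0.1739 0.1916 0.2037 0.2047]
((797.3147583007812, 139.06866455078125), (435.09967041015625, 55.37477111816406), 32.28357696533203)
depth z near s_fr [0.0733 0.0763 0.0777]
```

Two-view results:

| Item | Position (m) |
|---|---|
| Deck centre | (0.640, 0.027, 0.0775) |
| Shaker yaw | -0.24 rad |
| Bar centre | (0.640, 0.027, 0.195) |
| Dial axis | (0.483, 0.016) |

The zero mark sits at 149.8° from the shaker's x axis and the pointer at 94.2°, so the dial needs about 0.97 rad anticlockwise.

```bash
python3 - <<'E'
from h import *
A=load("wrist","w1");P=cloud(A[2],A[1])
for uv in [(330,170),(318,165),(312,210),(300,140)]: print("panel depth z",P[uv[1],uv[0]].round(4))
dx,dy=0.4827,0.0157; y0=-0.25
env.movep([dx,dy,0.17],down(y0)); print(get_obs()["clock"])
print("stop",env.line_to([dx,dy,0.0915],velocity=0.08,f_stop=8)); o=get_obs(); print(o["clock"],o["position"],o["force"])
env.command_gripper(0.0,grip_force=35); o=get_obs(); print(o["clock"],o["finger_gap"],o["force"].round(2),o["joints"].round(3))
E
```

```text
panel depth z [0.5258 0.0664 0.0629]
panel depth z [0.503  0.0728 0.0654]
panel depth z [ 0.5045 -0.0146  0.0638]
panel depth z [0.4656 0.1115 0.0628]
6.0917
stop False
7.225 [0.48299484 0.01567884 0.0920686 ] [0.07229825 0.83363322 0.65292174]
7.9917 5.6072618059271e-05 [-0.34 -0.01  0.6 ] [-0.02  -0.253  1.994 -0.     1.401  0.23 ]
```

The gripper closed fully (gap 0), so it missed the knob. I'll look before doing anything else.

```bash
python3 - <<'E'
from h import *
for n,t in (("wrist","w3"),("side","side3"),("scene","scene3")): snap(n,t)
im=cv2.imread("pics/side3.png")[160:290,240:400]; cv2.imwrite("pics/side3c.png",cv2.resize(im,None,fx=4.5,fy=4.5,interpolation=cv2.INTER_CUBIC))
im=cv2.imread("pics/scene3.png")[140:290,240:420]; cv2.imwrite("pics/scene3c.png",cv2.resize(im,None,fx=4,fy=4,interpolation=cv2.INTER_CUBIC))
E
```

```text
(no output)
```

View pics/w3.png

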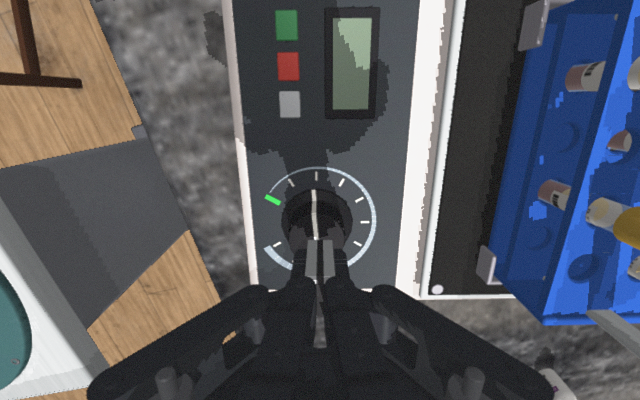

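View pics/side3c.png

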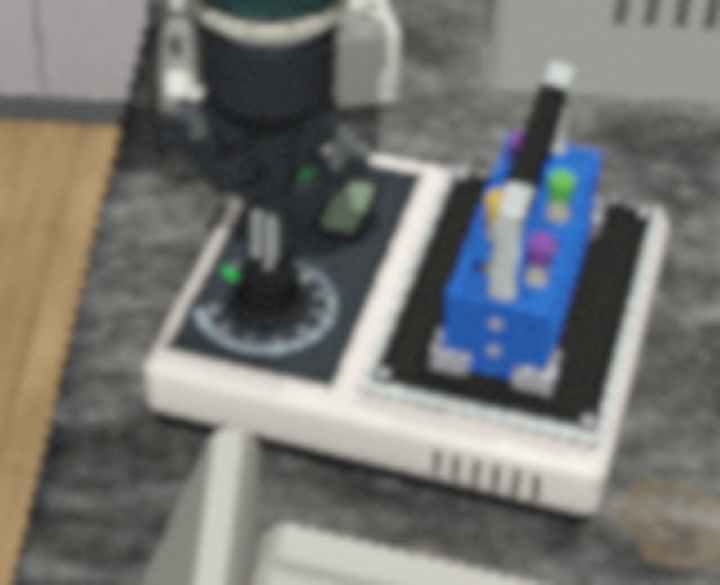

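View pics/scene3c.png

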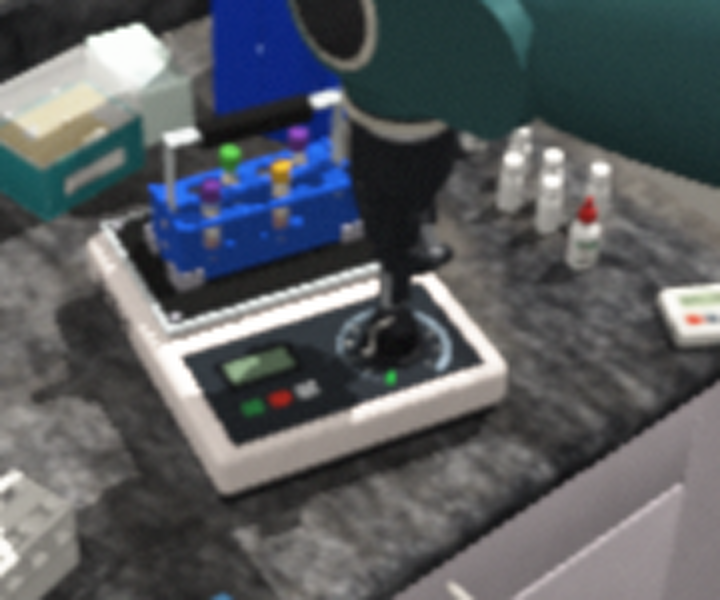

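The wrist view shows the shut fingertips at about (320,240), just over the knob's rim, while the knob centre is at (315,213). I'll compare that with the predicted positions of the tip and knob top.

```bash
python3 - <<'E'
from h import *
o=get_obs(); p=o["position"]; print(p, qR(o["eef_rot"]).round(3).tolist())
W=load("wrist","w3");S=load("scene","scene3");D=load("side","side3")
for z in (.070,.080,.089,.092,.1):
    X=[p[0],p[1],z]; print(z,"wrist",proj(W[2],X).round(1),"scenecrop",((proj(S[2],X)-[240,140])*4).round(0),"sidecrop",((proj(D[2],X)-[240,160])*4.5).round(0))
P=cloud(W[2],W[1])
for uv in [(315,200),(315,215),(300,215),(330,215),(315,230),(314,236),(326,245),(312,260),(326,260),(296,195),(340,140),(270,200)]: print(uv,P[uv[1],uv[0]].round(4), W[0][uv[1],uv[0]])
im=cv2.imread("pics/w3.png")[140:300,230:410]; im=cv2.resize(im,None,fx=4,fy=4,interpolation=cv2.INTER_CUBIC)
cv2.imwrite("pics/w3c.png",im)
E
```

```text
[0.48269725 0.01573101 0.09150188] [[0.969, -0.247, 0.0], [-0.247, -0.969, 0.0], [0.0, -0.0, -1.0]]
0.07 wrist [[317.2 225.5]] scenecrop [[393. 334.]] sidecrop [[263. 294.]]
0.08 wrist [[317.1 231.7]] scenecrop [[394. 325.]] sidecrop [[263. 282.]]
0.089 wrist [[317.  237.9]] scenecrop [[394. 316.]] sidecrop [[263. 271.]]
0.092 wrist [[316.9 240.1]] scenecrop [[394. 313.]] sidecrop [[263. 268.]]
0.1 wrist [[316.8 246.4]] scenecrop [[395. 305.]] sidecrop [[263. 258.]]
(315, 200) [0.4859 0.0342 0.0692] [190 186 183]
(315, 215) [0.486  0.0331 0.0934] [183 180 174]
(300, 215) [0.4762 0.0331 0.0875] [19 22 27]
(330, 215) [0.4945 0.0292 0.0894] [29 26 27]
(315, 230) [0.4835 0.0234 0.0932] [192 189 183]
(314, 236) [0.4817 0.0193 0.0927] [194 190 185]
(326, 245) [0.4903 0.0253 0.1187] [106 108 110]
(312, 260) [0.4835 0.0267 0.133 ] [104 107 108]
(326, 260) [0.49   0.0254 0.1335] [110 112 110]
(296, 195) [0.474  0.0403 0.0673] [25 29 29]
(340, 140) [0.5118 0.0685 0.0628] [46 50 55]
(270, 200) [0.4548 0.0403 0.0644] [ 85 237 111]
```

View pics/w3c.png

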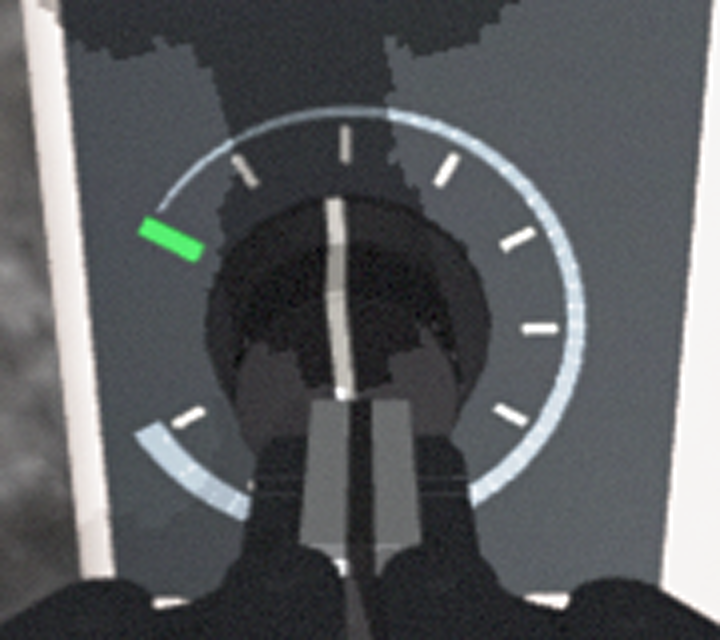

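```bash
python3 - <<'E'
from h import *
o=get_obs(); p=o["position"];Rt=qR(o["eef_rot"])
W=load("wrist","w3");S=load("scene","scene3");D=load("side","side3")
print("cams",S[2][2].round(3),D[2][2].round(3),W[2][2].round(3))
for ty in (-.011,0,.011):
  for tz in (-.025,-.015,-.005,.005,.022):
    X=p+Rt@[0,ty,tz]; print(ty,tz,"wrist",proj(W[2],X).round(1)[0],"scene",((proj(S[2],X)-[300,180])*9).round(0)[0],"side",((proj(D[2],X)-[265,185])*9).round(0)[0])
im=cv2.imread("pics/scene3.png")[180:240,300:380]; cv2.imwrite("pics/sc3z.png",cv2.resize(im,None,fx=9,fy=9,interpolation=cv2.INTER_CUBIC))
im=cv2.imread("pics/side3.png")[185:245,265:345]; cv2.imwrite("pics/si3z.png",cv2.resize(im,None,fx=9,fy=9,interpolation=cv2.INTER_CUBIC))
E
```

```text
cams [-0.26   0.723  1.014] [ 0.554 -0.808  0.854] [0.505 0.096 0.251]
-0.011 -0.025 wrist [316.5 243.2] scene [321. 300.] side [313. 228.]
-0.011 -0.015 wrist [316.6 234.7] scene [320. 322.] side [313. 253.]
-0.011 -0.005 wrist [316.8 227.2] scene [319. 344.] side [313. 277.]
-0.011 0.005 wrist [316.9 220.5] scene [318. 366.] side [313. 301.]
-0.011 0.022 wrist [317.2 210.6] scene [316. 402.] side [313. 341.]
0 -0.025 wrist [316.5 261.1] scene [351. 291.] side [301. 251.]
0 -0.015 wrist [316.7 251.9] scene [349. 313.] side [301. 276.]
0 -0.005 wrist [316.9 243.6] scene [348. 335.] side [301. 300.]
0 0.005 wrist [317.  236.2] scene [347. 357.] side [301. 324.]
0 0.022 wrist [317.2 225.2] scene [345. 394.] side [301. 364.]
0.011 -0.025 wrist [316.6 278.3] scene [380. 282.] side [289. 274.]
0.011 -0.015 wrist [316.8 268.2] scene [378. 304.] side [289. 299.]
0.011 -0.005 wrist [316.9 259.3] scene [377. 326.] side [289. 323.]
0.011 0.005 wrist [317.1 251.2] scene [375. 348.] side [289. 347.]
0.011 0.022 wrist [317.2 239.2] scene [373. 385.] side [290. 387.]
```

View pics/sc3z.png

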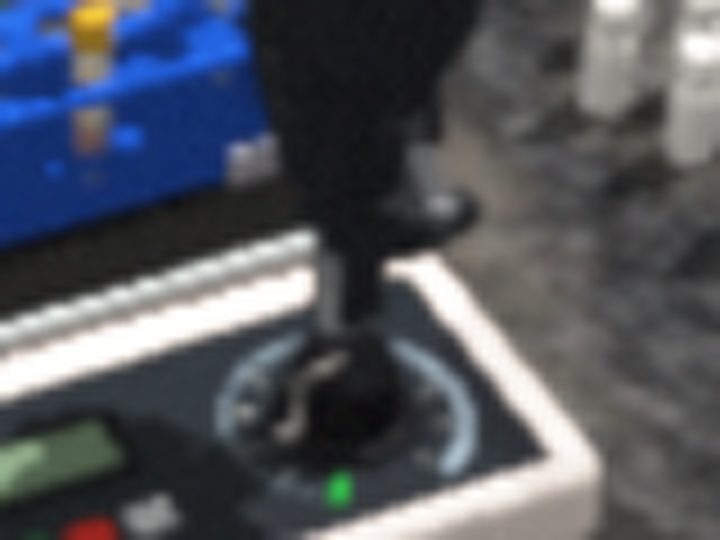

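View pics/si3z.png

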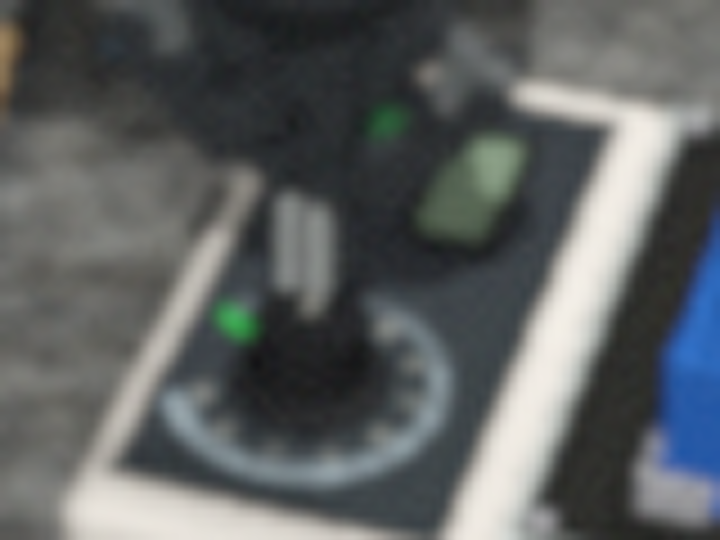

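All three views agree that the shut tips sit roughly 11–22 mm behind the reported TCP. The text says 22 mm ahead. To measure it directly, I'll lower the shut fingers onto the knob top with a force guard.

```bash
python3 - <<'E'
from h import *
o=get_obs(); p=o["position"]
print("stop",env.line_to([p[0],p[1],0.055],velocity=0.03,f_stop=4)); o=get_obs(); print(o["clock"],o["position"],o["force"].round(2),o["finger_gap"])
E
```

```text
stop True
8.825 [0.48304335 0.01570793 0.07474405] [ 1.06 -0.06  8.17] 0.00014183273313374533
```

Contact came at TCP z = 0.0747 on the knob top, which lies at about 0.089–0.093. So the shut tips really are about 15–18 mm behind the TCP, and I'll use this measured offset from here on. Next: open, go 19 mm below the contact level, and grip again.

```bash
python3 - <<'E'
from h import *
p=get_obs()["position"]; x,y=0.4827,0.0157
env.line_to([x,y,0.082],velocity=0.05)
env.command_gripper(0.085); print(get_obs()["clock"],get_obs()["force"].round(2))
print("stop",env.line_to([x,y,0.056],velocity=0.05,f_stop=5)); o=get_obs(); print(o["clock"],o["position"].round(4),o["force"].round(2))
env.command_gripper(0.0,grip_force=35); o=get_obs(); print(o["clock"],o["finger_gap"],o["force"].round(2),o["ft_torque"].round(3),o["joints"].round(3))
snap("wrist","w4")
E
```

```text
9.9083 [0.19 0.56 0.51]
stop False
10.575 [0.4827 0.0157 0.056 ] [ 0.27 -0.05  0.69]
11.1083 0.0345958234927198 [-25.58   4.55  22.01] [0.828 4.58  0.052] [-2.000e-02 -2.250e-01  2.030e+00  1.000e-03  1.342e+00  2.300e-01]
```

View pics/w4.png

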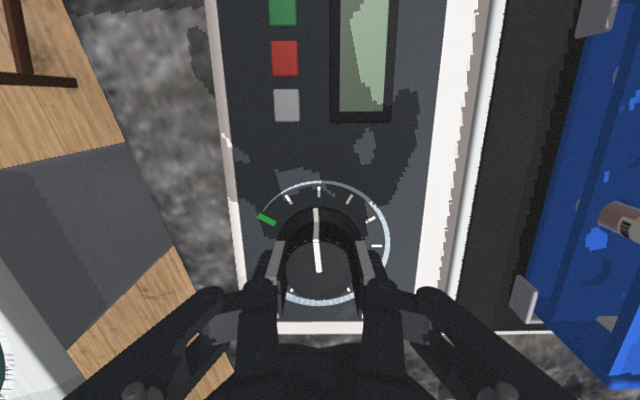

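The knob is held (gap 34.6 mm) with the pointer up at (317,210). There is a -25 N side load and a 22 N upward load, so I'll nudge the tool to relax them before turning.

```bash
python3 - <<'E'
from h import *
x,y=0.4827,0.0157
for dx,dz in ((-.001,.002),(-.002,.003)):
    env.line_to([x+dx,y+.0003,0.056+dz],velocity=0.02); o=get_obs(); print(o["clock"],o["position"].round(4),o["finger_gap"].round(4),o["force"].round(2),o["ft_torque"].round(2))
E
```

```text
Traceback (most recent call last):
AttributeError: 'float' object has no attribute 'round'
```

```bash
python3 - <<'E'
from h import *
def st(): o=get_obs(); print(round(o["clock"],2),o["position"].round(4),round(float(o["finger_gap"]),4),o["force"].round(2),o["ft_torque"].round(2))
st()
env.line_to([.4807,.0160,0.059],velocity=0.02); st()
E
```

```text
11.43 [0.4806 0.0162 0.057 ] 0.0344 [-5.5   2.52 -6.78] [0.5  1.1  0.06]
11.68 [0.4804 0.0162 0.0573] 0.0344 [  8.82   2.08 -24.77] [ 0.56 -1.54  0.01]
```

```bash
python3 - <<'E'
from h import *
def st(): o=get_obs(); print(round(o["clock"],2),o["position"].round(4),round(float(o["finger_gap"]),4),o["force"].round(2),o["ft_torque"].round(2),o["joints"].round(3))
P=[.4814,.0159,0.0576]
env.line_to(P,velocity=0.02); st()
env.movep(P,down(-0.25+0.97)); st()
snap("wrist","w5")
E
```

```text
11.93 [0.4806 0.0162 0.057 ] 0.0345 [-5.94  3.71 -5.41] [0.72 1.1  0.05] [-2.000e-02 -2.280e-01  2.032e+00  1.000e-03  1.340e+00  2.300e-01]
12.85 [0.4805 0.0161 0.057 ] 0.0344 [-6.48  4.95 -5.57] [0.58 1.12 0.03] [-2.000e-02 -2.280e-01  2.032e+00  1.000e-03  1.340e+00 -7.400e-01]
```

View pics/w5.png

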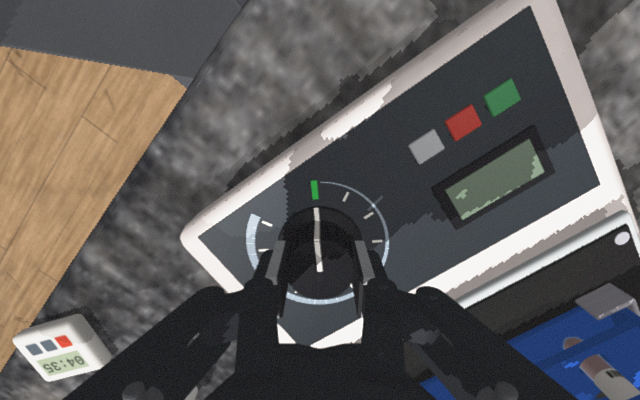

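The pointer end at (317,208) now lines up with the green mark at (315,190). I'll release, rise, and measure the angle.

```bash
python3 - <<'E'
from h import *
def st(): o=get_obs(); print(round(o["clock"],2),o["position"].round(4),round(float(o["finger_gap"]),4),o["force"].round(2),o["joints"].round(3))
env.command_gripper(0.085); env.line_to([.4812,.0159,0.20],velocity=0.2); st(); env.wait(0.1)
snap("wrist","w6")
im=cv2.imread("pics/w6.png"); cv2.imwrite("pics/w6c.png",cv2.resize(im[100:260,230:410],None,fx=4,fy=4,interpolation=cv2.INTER_CUBIC))
E
```

```text
14.31 [0.4808 0.0159 0.1986] 0.0849 [ 0.12 -0.51  0.04] [-0.02  -0.311  1.865 -0.     1.59  -0.74 ]
```

View pics/w6c.png

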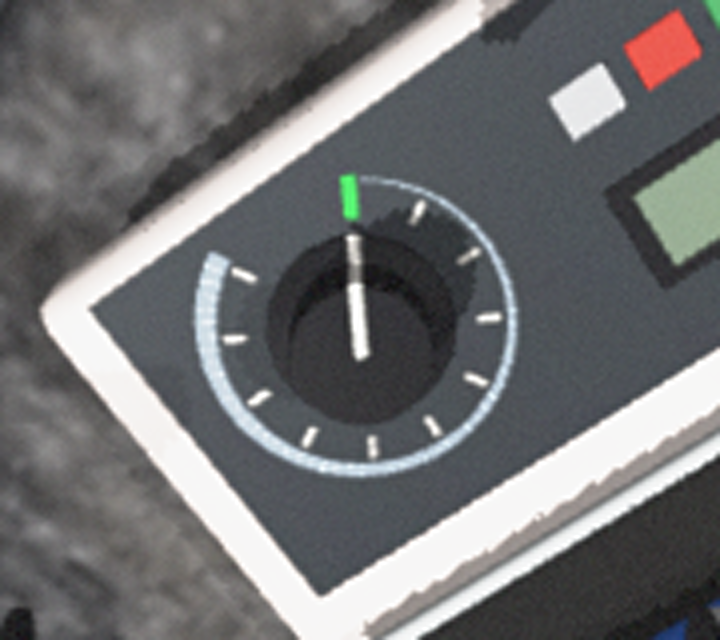

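View pics/w6.png

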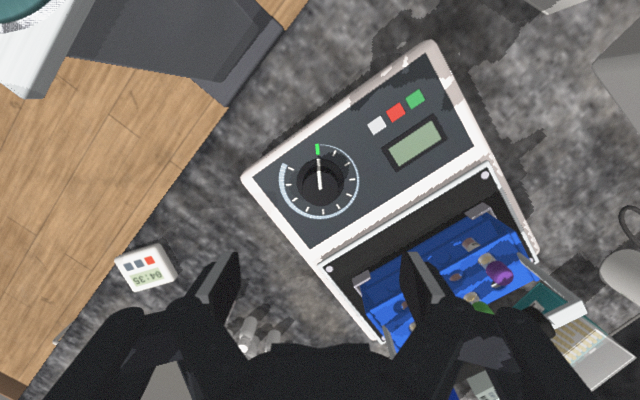

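In w6 the ring centre is at crop (355,326), the mark at 92.7° and the pointer at 91.8°, so the dial is within about 0.02 rad of zero. Now the carrier. I'll use the measured tip offset and shift 1.2 mm in -x, because the knob grip showed the fingers sitting that way.

```bash
python3 - <<'E'
from h import *
def st(): o=get_obs(); print(round(o["clock"],2),o["position"].round(4),round(float(o["finger_gap"]),4),o["force"].round(2),o["ft_torque"].round(2),o["joints"].round(3))
env.line_to([.4812,.0159,0.26],velocity=0.2)
x,y=.6388,.0270
env.movep([x,y,0.26],down(-0.24)); st()
print(env.line_to([x,y,0.159],velocity=0.1,f_stop=5)); st()
snap("wrist","w7"); snap("side","side7")
im=cv2.imread("pics/side7.png")[150:290,270:430]; cv2.imwrite("pics/side7c.png",cv2.resize(im,None,fx=4,fy=4,interpolation=cv2.INTER_CUBIC))
E
```

```text
15.84 [0.6383 0.027  0.2593] 0.0852 [-0.61 -0.06 -0.67] [ 0.01 -0.02 -0.02] [0.002 0.03  1.461 0.    1.652 0.24 ]
False
17.0 [0.6391 0.027  0.1599] 0.0849 [-1.02 -0.27  1.14] [-0.03 -0.05 -0.02] [ 0.002  0.059  1.592 -0.     1.49   0.242]
```

View pics/w7.png

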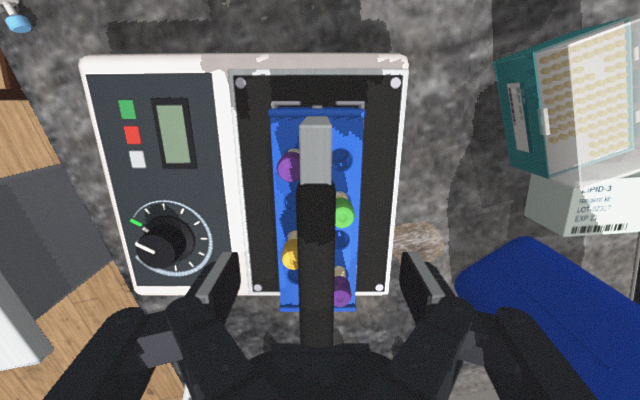

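View pics/side7c.png

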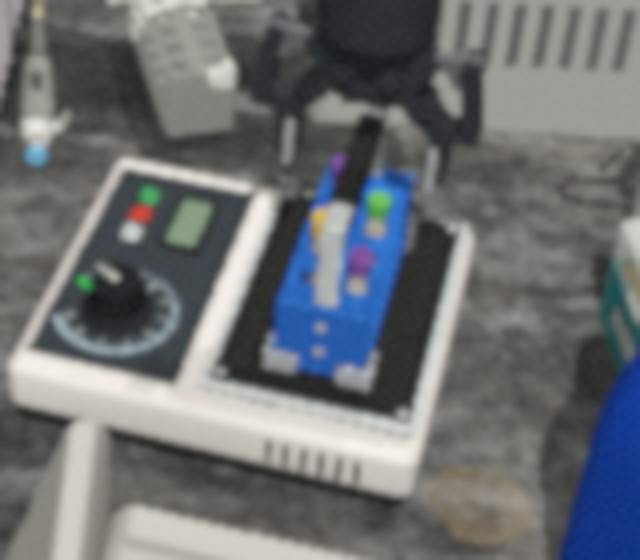

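The bar runs straight down the image between the fingers: bar at x≈317, fingers' midpoint ≈320, aligned in yaw. The pointer at (145,247) still aims along the green mark at (138,223), allowing for parallax. Closing now.

```bash
python3 - <<'E'
from h import *
def st(): o=get_obs(); print(round(o["clock"],2),o["position"].round(4),round(float(o["finger_gap"]),4),o["force"].round(2),o["ft_torque"].round(2))
env.command_gripper(0.0,grip_force=80); st()
snap("wrist","w8"); snap("side","side8")
im=cv2.imread("pics/side8.png")[150:290,270:430]; cv2.imwrite("pics/side8c.png",cv2.resize(im,None,fx=4,fy=4,interpolation=cv2.INTER_CUBIC))
E
```

```text
17.73 [0.6388 0.027  0.1591] 0.0166 [-1.01 -0.42  1.86] [0.03 0.2  0.04]
```

View pics/w8.png

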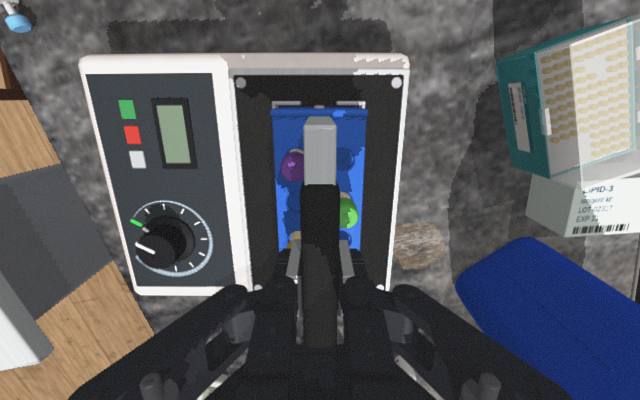

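View pics/side8c.png

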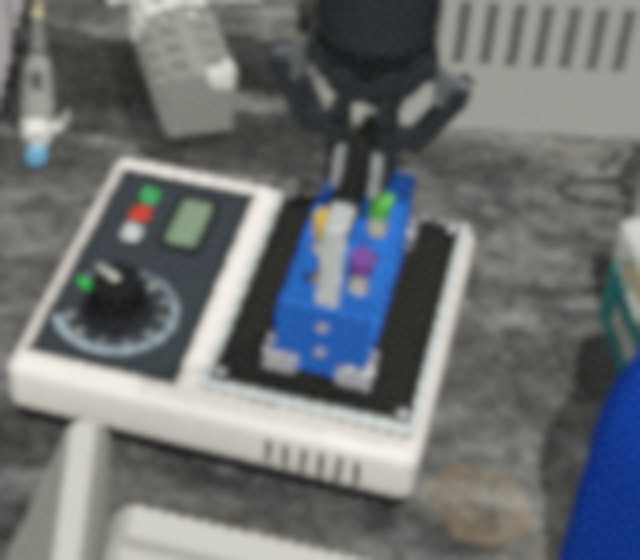

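The bar is held at 16.6 mm with small forces. I'll lift slowly, check at 20 mm, then continue to 100 mm.

```bash
python3 - <<'E'
from h import *
def st(): o=get_obs(); print(round(o["clock"],2),o["position"].round(4),round(float(o["finger_gap"]),4),o["force"].round(2),o["ft_torque"].round(2))
x,y=.6388,.0270
env.line_to([x,y,.179],velocity=0.04); st(); snap("wrist","w9")
if True:
    env.line_to([x,y,.259],velocity=0.06); st(); env.wait(.5); st()
snap("wrist","w10"); snap("side","side10"); snap("scene","scene10")
for n,b in (("side10",(130,290,270,430)),("scene10",(100,260,230,410))):
    im=cv2.imread(f"pics/{n}.png")[b[0]:b[1],b[2]:b[3]]; cv2.imwrite(f"pics/{n}c.png",cv2.resize(im,None,fx=3.7,fy=3.7,interpolation=cv2.INTER_CUBIC))
E
```

```text
18.48 [0.6388 0.027  0.179 ] 0.0168 [ 0.39 -0.66 -2.46] [-0.03 -0.03  0.01]
20.02 [0.6387 0.027  0.2585] 0.0167 [ 0.18 -0.49 -2.66] [ 0.01 -0.01 -0.02]
20.52 [0.6388 0.027  0.259 ] 0.0167 [ 0.72  0.78 -2.48] [-0.01  0.02  0.  ]
```

View pics/w10.png

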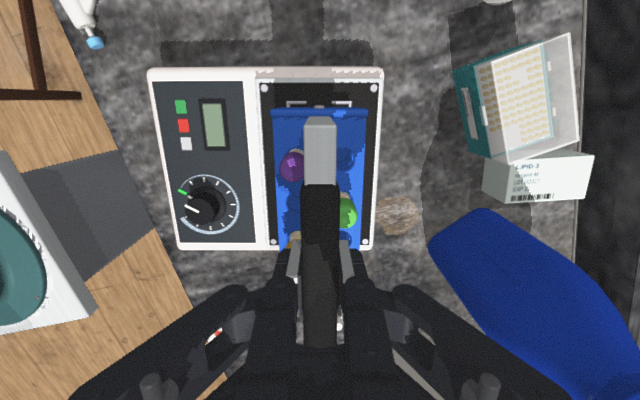

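View pics/side10c.png

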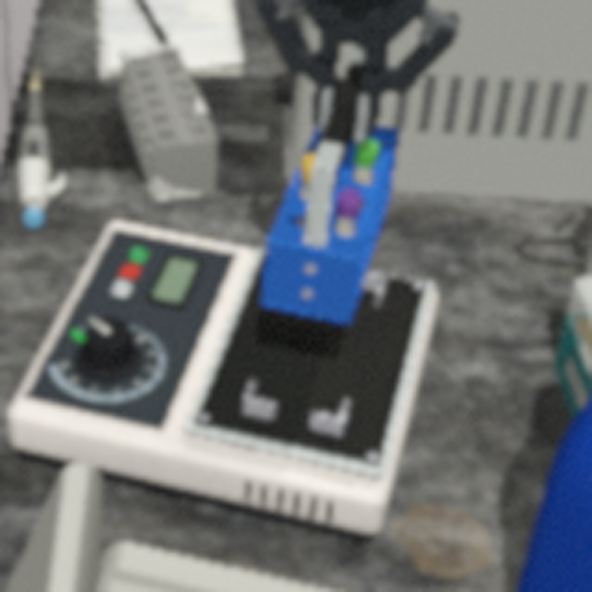

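View pics/scene10c.png

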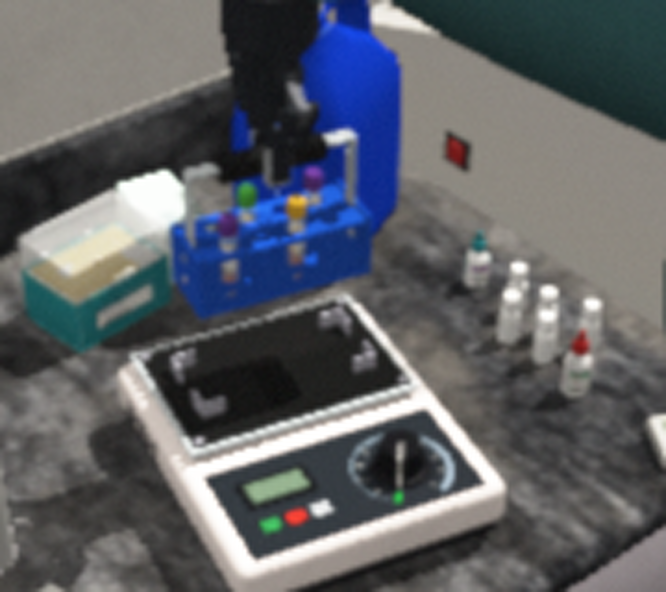

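```bash
python3 - <<'E'
from h import *
a=load("wrist","w8")[0];b=load("wrist","w10")[0]
def m(im):
    h=cv2.cvtColor(im,cv2.COLOR_RGB2HSV); k=cv2.inRange(h,(105,140,80),(120,255,255)); k[:, :255]=0;k[:,385:]=0;k[250:]=0
    v,u=np.nonzero(k); return u.min(),u.max(),v.min(),u.mean().round(2),v.mean().round(2),len(u)
print(m(a),m(b))
S0=load("scene","scene0")[0].astype(int)
W=load("wrist","w10")[2]
S=load("scene","scene10"); 
P=cloud(S[2],S[1]); h=cv2.cvtColor(S[0],cv2.COLOR_RGB2HSV); k=cv2.inRange(h,(105,150,60),(120,255,255))>0
q=P[k&(np.hypot(P[...,0]-.64,P[...,1]-.027)<.09)]; print("carrier z lo/hi",np.percentile(q[:,2],[1,99]).round(3))
env.sign_off(); print(get_obs()["clock"])
E
```

```text
(np.int64(270), np.int64(368), np.int64(107), np.float64(319.15), np.float64(163.62), 6270) (np.int64(270), np.int64(368), np.int64(107), np.float64(319.53), np.float64(163.59), 6231)
carrier z lo/hi [0.177 0.252]
the job is handed in; nothing more can be done
the job is handed in; nothing more can be done
```

I turned the dial back to its zero mark, lifted the carrier straight up 100 mm out of the brackets and handed the job in while holding it. The last clock reading was 20.5 s. No verdict was reported.

**Last checks**
- **Dial:** a wrist picture taken after letting go put the pointer within about 0.02 rad of the green mark. The final scene picture still shows it there.
- **Carrier level and grip:** it is held at 80 N, with a finger gap of 16.7 mm. It appears in the same place in the wrist picture before and after the lift (0.4 px shift at most), so it did not tip or slip.
- **Carrier height:** by depth its underside is at about z = 0.177, which is 10 cm above the deck and clear of the brackets. The moment on the wrist is near zero.
- **Tubes:** all four caps are in the carrier and look upright by eye.
- **Bystanders:** the empty rack and the dropper bottle look undisturbed by eye. The timer is only partly in the final views; nothing came near it.

**What failed or disagreed**
- **First dial grip:** the first close missed the knob. The text says the fingertips are 22 mm ahead of the TCP. The pictures and a guarded touch on the knob's top put them about 15–18 mm behind it when shut. I used the measured value for both grasps.
- **Load on the knob:** the second grip pushed the knob about 25 N sideways and 22 N upward. One nudge to ease this overshot to about 25 N downward. I settled it to about 6 N before turning.
- **Panel and knob height:** both measured 3–5 mm higher than the text says. The deck and handle agreed within 2 mm.
- **Force reading:** the wrist shows about 2.5 N hanging from it, roughly the lightest carrier in the stated range.

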